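# Hold a glued plug down under the toy-repair press

### The arm

A 7-joint arm with a two-finger parallel gripper is mounted at the origin on the work surface. World frame = base frame: x ahead of the robot, y to its left, z up, the work surface at z = 0. Lengths are in m, angles in rad, forces in N, time in s.
With the tool pointing down it reaches from about 0.35 to 0.9 m from the base axis. Payload 8.1 kg.
Tool frame: the origin (TCP) lies at the centre of the arm's flange, where the gripper is bolted on; the fingertips stand 173 mm ahead of it and the grasp point (between the pads) lies 155 mm ahead of it; z points along the fingers, y is the line along which they close (so a half turn about z gives the same grasp; the last joint's range is limited). The gripper opens to 85 mm and grips with 20 to 120 N. Pads are 22 mm wide; open, the fingers measure 114 mm over their backs; the gripper's body (76 mm by 85 mm) begins 54 mm behind the grasp point. The pads swing forward as they close: fully open they stand 13 mm farther back than shut.
Start: joints at [-0.103, 0.434, 0.025, 1.573, -0.012, 1.134, -0.075], TCP at [0.625, -0, 0.405] pointing down, gripper open.
Joint ranges: [-2.62, 2.62], [-0.44, 2.09], [-1.27, 1.32], [0.08, 2.57], [-1.32, 4.46], [0.12, 2], [-2.74, 2.74]. Speed limits (rad/s): [2.22, 2.22, 3.01, 3.01, 3.14, 3.14, 3.14].

### API

Orientations are given as a rotation vector (axis times angle).
In Python, from rig import manip, eyes, ticket gives the robot as it stands.
- The arm moves only by the tool jog_arm, never from a script. Its argument "moves" is a list of rows, each an object of numbers: "tx", "ty", "tz": the shift along the tool's x, y, z normalised to -1 to 1, where 1 is 1000 mm; "wx", "wy", "wz": the turn, a rotation vector about the tool's x, y, z normalised to -1 to 1, where 1 is 30 degrees; "jaw": the opening, from 0 (shut) to 1 (fully open). In form: [{"tx": .., "ty": .., "tz": .., "wx": .., "wy": .., "wz": .., "jaw": ..}, ...]. A call has 1 to 12 rows; each row is the pose to reach, as a shift and turn from the pose commanded when the call began, along the tool's axes at that moment; what a row does not reach only later rows make up. A row lasts 1/12 s, in which the tool goes at most 41.7 mm and 7.16 degrees, less where a joint would pass 70% of its speed; a pose out of reach is approached as far as the arm can. A call with a number of a shift or a turn outside -1 to 1 is refused whole. A call with a gripper value outside its range is refused whole. The fingers move at their own pace and stop on an object; the grip force is fixed at half the most. Time passes only in rows, so rows that repeat a pose let the fingers close. It gives the time, the measured TCP pose, the force, the opening and the grip force at its end, in the units of the state.
- manip.get_state(): the state, without advancing time (a new reading comes with each control period).
- eyes.read_camera(name): name is "scene" or "side" or "wrist"; returns the picture (480x640x3 uint8, red, green, blue); there is no depth.
- eyes.camera_params(name): a dict with "mtx" (3x3 intrinsics, pixels), "rvec" (rotation vector, rad) and "tvec" (3), from world to camera coordinates, as OpenCV has them. Camera axes: x right, y down, z forward; pixel columns grow to the right and rows downward; lengths in m; the calibration is good to about 2 mm. A picture is of the moment at which its call begins: read the wrist's pose just before it. camera_params takes no time and is no camera call; for the wrist camera it gives the pose at the moment of the call.
- ticket.sign_off(): hands the job in; it is judged then, once.
The state is a dict: "clock": time; "joint_pos": joint angles; "joint_velocities": joint speeds; "joint_torque": joint torques, N m; "tool_pos": TCP position; "ee_rot": TCP orientation; "wrist_force": force on the tool from outside, world axes, zero at the start; "moment": the same for the moment, N m; "gripper_width": finger opening in m; "grasp_force": force on a finger pad.
Only numpy, scipy, OpenCV 4.12 (cv2) and the standard library are available. Lean on these libraries where they do the work, as an engineer would, in place of code of your own. Each camera call takes 0.05 s, during which the arm holds its last target. There are 200 camera calls.

### The job

On the toy-repair bench, slide the wheel-less wooden truck along the bench, without lifting it, until the plug that stands proud of its deck is centred under the pin of the hand press. Then press the press's spring knob straight down by about 20 mm, so that the dark band on its stem reaches the top of the head and the pin bears on the plug, never going more than 27 mm down; finish while still holding the knob there with the gripper, because the glue is setting and nothing is to be let go. Leave everything else on the bench where it is.

Things in the scene. Friction and masses are not known exactly. Their poses are not given: they have to be found in the camera images.
- truck: Loose wheel-less wooden toy truck, about 0.28 kg: a pale plank 60 (x) x 200 (y) x 22 mm thick, from y = -57 to +143 mm, with a block cab at the +y end (robot's left) and a proud round plug on the flat deck. Origin: on its underside straight below the proud plug's centre, z up. A flush disc in the deck at y = +60 mm is a finished plug, not the one to press.
- plug_top (a point): Centre of the top of the proud plug: round, wooden, fixed in the truck, 16 mm across, standing 6 mm above the deck, so 28 mm above the bench.
- cab_top (a point): Centre of the cab's flat top, 82 mm above the bench, at y = +115 mm of the truck. The cab is 44 mm wide (truck's x), 50 mm long (y) and 60 mm high above the plank, with dark windows; it can be gripped from above across its 44 mm.
- press: Grey hand press fixed to the bench, which carries the work. Origin: on the bench below the pin; x from the pin back to its column, y along the gap for the work. Head: 56 mm wide (y), x -28 to +150 mm, 78 to 125 mm high, too low for the cab to pass. Column 60 mm wide from x = +95 mm; foot plate 12 mm high, 130 mm wide, from x = +60 mm. The truck starts in front and to its left.
- pin_tip (a point): Centre of the lower end of the press's pin, 12 mm across with a rubber face, pointing straight down; at rest 40 mm above the bench, 12 mm above the plug's top. It moves down with the knob.
- pin: Pin of the press, 12 mm across, 48 mm long; origin at the centre of its lower end. The knob's stem carries it through a cushion spring (1.2 N when it first touches, then 0.6 N per mm), so it stays on the plug while the knob goes on down.
- knob (a joint): Travel of the press knob, m: 0 at rest (up), growing as it is pressed straight down; stop at 0.032. A return spring (2.5 N at rest, 0.25 N per mm) raises it when let go. With the plug under the pin, the pin meets it at 0.012; about 14 N in all holds the knob at 0.020.
- knob_top (a point): Centre of the flat top of the round black knob, 44 mm across and 14 mm thick, on a 14 mm steel stem above the head, in line with the pin; 180 mm above the bench at rest. The stem carries a dark band whose lower edge is 20 mm above the head's top at rest.
- glue: Glue bottle 44 mm across, 110 mm tall, beside the press on its right (bystander, leave alone; origin at the centre of its underside)
- peg_pot: White pot 64 mm across, 60 mm tall, right of the press (bystander, leave alone; origin at the centre of its underside)
- wheel_a: Wooden toy wheel 38 mm across, 16 mm high, lying right of the press (bystander, leave alone; origin at the centre of its underside)
- wheel_b: Another such wheel (bystander, leave alone; origin at the centre of its underside)
- toy_car: Small toy car 90 x 40 x 45 mm left of and behind the press (bystander, leave alone; origin at the centre of its underside)
- toy_pickup: Toy pickup 120 x 50 x 55 mm on the right of the bench (bystander, leave alone; origin at the centre of its underside)
- screwdriver: Screwdriver lying on the right of the bench (bystander, leave alone)
- sanding_block: Cork block 90 x 45 x 30 mm on the left of the bench (bystander, leave alone; origin at the centre of its underside)
Not all that is in view belongs to the job. Of the things that look like the truck, take the one that is farthest to the robot's right at the start.

How it is judged:
On the way, in this order (a step that is already met when the one before it is completed fails the run):
1. the truck lies flat and still on the bench with its proud plug centred (within 6 mm) under the raised pin (horizontal distance between plug_top and pin_tip below 0.006 m and angle between truck's own z axis and vertical below 0.06 rad and height (world z) of truck below 0.006 m and linear speed of truck below 0.01 m/s and value of joint knob below 0.004 m), for 0.3 s.
2. the knob is held 17 to 23 mm down with the pin bearing on the plug (horizontal distance between plug_top and pin_tip below 0.006 m and angle between truck's own z axis and vertical below 0.06 rad and height (world z) of truck below 0.006 m and value of joint knob between 0.017 and 0.023 m and contact force between pin and truck above 1.5 N), for 0.5 s.
At the end, for the whole second after the job is handed in: The robot is still holding the knob 17 to 23 mm down and steady, the pin bears on the truck with more than 1.5 N, and the truck lies flat and still on the bench with the plug within 6 mm of the pin's axis (all of step 2 and velocity of joint knob between -0.005 and 0.005 m/s and linear speed of truck below 0.01 m/s and contact force between any of the fingers, the arm and anything else above 3 N); the arm keeps its last pose, push and grip.
It fails at once if the knob is driven more than 27 mm down (value of joint knob above 0.0275 m).
It fails at once if the truck is lifted off the bench or tipped (height (world z) of truck above 0.02 m or angle between truck's own z axis and vertical above 0.25 rad).
It fails at once if a bystander is moved by more than 30 mm (distance of any of glue, peg_pot, wheel_a, wheel_b, toy_car, toy_pickup, screwdriver, sanding_block from where it was at the start of the episode above 0.03 m).
It also fails if it takes over 48 s, if anything falls off the work surface, if the arm or the gripper's body presses on something with over 40 N, if the wrist force passes 120 N, or if a joint passes its speed limit or range.

## Working session

There is one attempt and no reset: what is moved stays moved. The work goes in short steps, Python scripts to look and compute and a tool call to move; the robot and the scene stay as the last step left them, time stands still between calls to the robot, and variables do not carry over. Pictures are saved under pics/ and viewed, at most 10 in all, crops included, and the job is handed in when it is done.

Besides the shell and the picture viewer there is one more tool, called by a JSON object that holds its "name" and its "arguments". jog_arm: Moves the arm, as the interface text tells. Scaled input: -1 to 1 covers 1000 mm each way for a shift and 30 degrees each way for a turn. Its arguments: {"type":"object","properties":{"moves":{"type":"array","items":{"type":"object","properties":{"tx":{"type":"number"},"ty":{"type":"number"},"tz":{"type":"number"},"wx":{"type":"number"},"wy":{"type":"number"},"wz":{"type":"number"},"jaw":{"type":"number"}}}}},"required":["moves"]}

```bash
mkdir -p pics; ls
cat > h.py <<'E'
import numpy as np, cv2
from rig import manip, eyes, ticket
def cam(n):
    p=eyes.camera_params(n); R=cv2.Rodrigues(np.array(p["rvec"],float))[0]
    return np.array(p["mtx"],float),R,np.array(p["tvec"],float).ravel()
def proj(c,X):
    K,R,t=c; q=(R@np.atleast_2d(X).T).T+t; q=q@K.T; return q[:,:2]/q[:,2:]
def ray(c,uv):
    K,R,t=c; d=R.T@np.linalg.solve(K,[*uv,1.]); return -R.T@t,d/np.linalg.norm(d)
def atz(c,uv,z):
    o,d=ray(c,uv); return o+d*(z-o[2])/d[2]
def tri(obs):
    A=np.zeros((3,3));b=np.zeros(3)
    for c,uv in obs:
        o,d=ray(c,uv);P=np.eye(3)-np.outer(d,d);A+=P;b+=P@o
    x=np.linalg.solve(A,b); return x,[np.round(proj(c,x)[0]-uv,1) for c,uv in obs]
def snap(n,f):
    c=cam(n); im=eyes.read_camera(n); cv2.imwrite(f,im[:,:,::-1]); return c,im
E
python3 - <<'E'
from h import *
for n in("scene","side","wrist"):
    c,_=snap(n,f"pics/{n}0.png"); print(n,(-c[1].T@c[2]).round(3))
s=manip.get_state();print(s)
E
```

```text
pics
scene [1.13  0.642 1.064]
side [-0.138 -1.027  0.931]
wrist [0.623 0.074 0.373]
{'clock': 0.15, 'joint_pos': array([-0.1025878 ,  0.43505982,  0.02497098,  1.57388127, -0.01159423,
        1.13404553, -0.07509733]), 'joint_velocities': array([ 0.00035406, -0.00070036,  0.00050416, -0.00364776, -0.00140545,
        0.00105709, -0.00032353]), 'joint_torque': array([ 1.93215681e-03, -6.70885992e+01,  1.02606665e+00, -3.16448736e+01,
        1.57136447e-02,  9.07747715e-03, -7.57739531e-05]), 'tool_pos': array([ 6.24817129e-01, -3.51894140e-05,  4.04110670e-01]), 'ee_rot': array([-2.22095897e+00, -2.22079725e+00,  1.51123064e-03]), 'wrist_force': array([-0.31061892, -0.87174043, -0.64375841]), 'moment': array([ 0.03426583, -0.05940079, -0.00319366]), 'grasp_force': 0.0, 'gripper_width': 0.08558853390881947}
```

View pics/scene0.png

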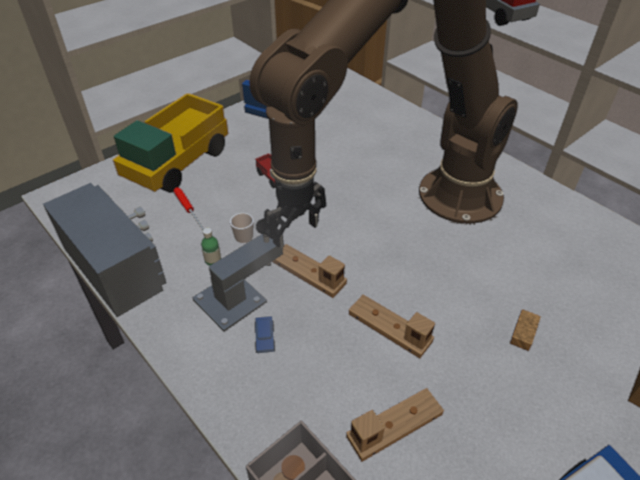

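View pics/side0.png

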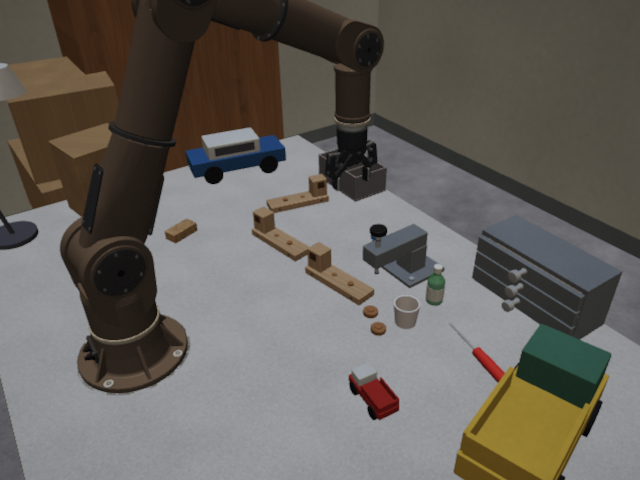

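Three truck look-alikes: scene (310,270)/side (338,275); scene (392,325)/side (282,235); scene (395,422)/side (300,200). The robot's right is -y, which is nearer the side camera, so the first fits. I'll confirm that in enlarged crops.

Run:
```python
import cv2,numpy as np
a=cv2.imread('pics/side0.png')[215:305,300:460]; b=cv2.imread('pics/scene0.png')[200:330,190:360]
cv2.imwrite('pics/c1.png',cv2.resize(a,None,fx=5,fy=5,interpolation=cv2.INTER_CUBIC))
cv2.imwrite('pics/c2.png',cv2.resize(b,None,fx=4.5,fy=4.5,interpolation=cv2.INTER_CUBIC))
```

```text
(no output)
```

View pics/c1.png

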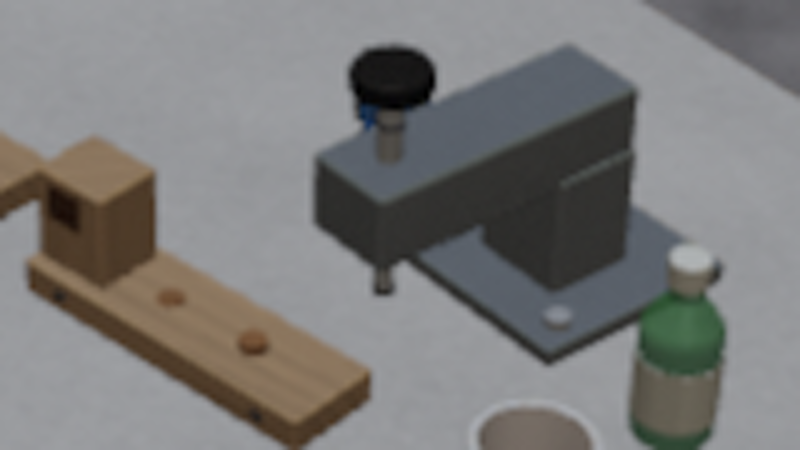

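View pics/c2.png

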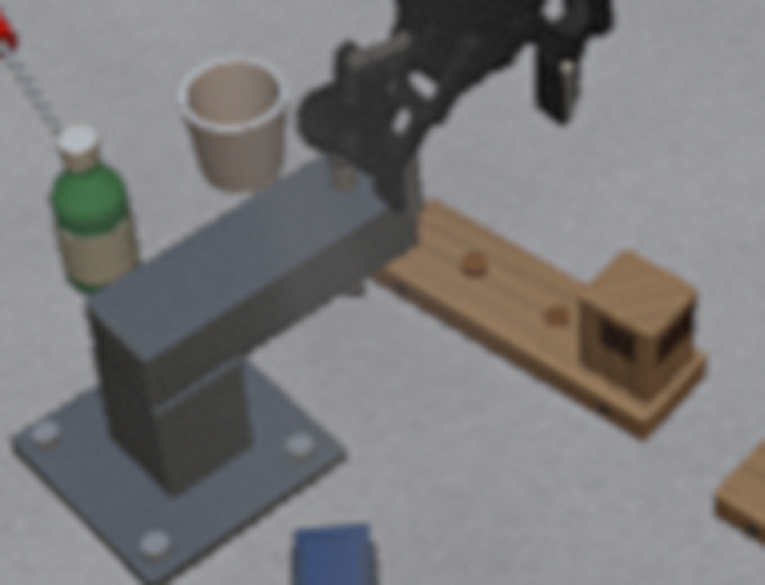

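View pics/wrist0.png

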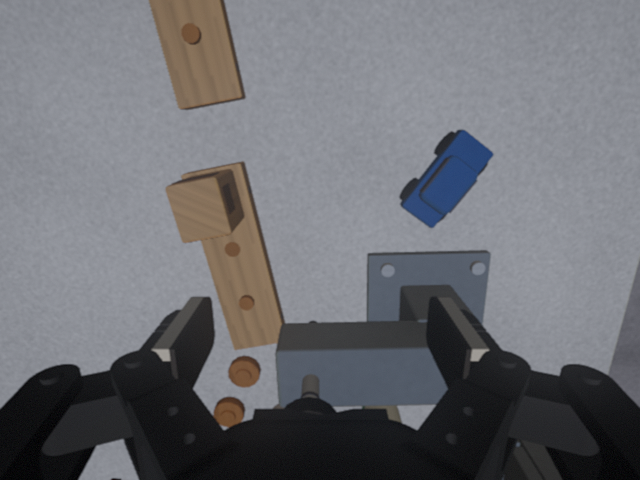

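The truck nearest the press, on the robot's right, shows its proud plug at c1 (253,340), c2 (474,263) and wrist (247,301). The cab-top centre is at c1 (98,171), c2 (639,293) and wrist (205,208). The knob top is at c1 (392,68) and the pin tip at c1 (383,289).

Run:
```python
from h import *
S,C,W=cam("side"),cam("scene"),cam("wrist")
s=lambda u,v:np.array([300+(u+.5)/5-.5,215+(v+.5)/5-.5])
c=lambda u,v:np.array([190+(u+.5)/4.5-.5,200+(v+.5)/4.5-.5])
w=lambda u,v:np.array([u,v])*1.
for n,a,b,d in[("plug",(253,339),(474,262),(247,301)),("cab",(98,171),(639,293),(205,208)),("flush",(171,297),(557,315),(232,249))]:
    print(n,tri([(S,s(*a)),(C,c(*b)),(W,w(*d))]))
    print(tri([(S,s(*a)),(W,w(*d))])[0])
print("knob top z=.18",atz(S,s(392,70),.18)); print("pin z=.04",atz(S,s(383,289),.04),"scene",atz(C,c(352,292),.04))
# head corners z=.125: side front-left(318,157) front-right(382,205) back-right(636,92) back-left(571,45)
for p in[(318,157),(382,205),(636,92),(571,45)]: print("head side",atz(S,s(*p),.125))
for p in[(150,362),(90,305)]: print("head back scene",atz(C,c(*p),.125))
for p in[(277,351),(278,403)]: print("head front wrist",atz(W,w(*p),.125))
# foot corners z .012
for p in[(548,360),]: print("foot side",atz(S,s(*p),.012))
for p in[(15,440),(345,455)]: print("foot scene",atz(C,c(*p),.012))
# truck plank corners deck z .022
for p in[(370,376),(297,420),(30,265)]: print("deck side",atz(S,s(*p),.022))
# pots etc
for p in[(229,410),(244,371)]: print("wheel",atz(W,w(*p),.016))
print("glue cap",atz(S,s(692,255),.11)," pot ",atz(S,s(533,440),.06))
for i in range(4):pass
```

```text
plug (array([ 0.5455867 , -0.10909359,  0.02448734]), [array([-0.3, -0.1]), array([0. , 0.5]), array([-0.2,  1.5])])
[ 0.54619581 -0.10833805  0.02328951]
cab (array([0.52484729, 0.00407826, 0.0759637 ]), [array([-0.3, -0.3]), array([-0.6,  1. ]), array([-2.7,  1.6])])
[0.52639097 0.00501851 0.07369169]
flush (array([ 0.53353485, -0.0510742 ,  0.02071926]), [array([-0.4, -0. ]), array([-0. ,  0.2]), array([0.5, 0.8])])
[ 0.53372483 -0.05087477  0.02035178]
knob top z=.18 [ 0.61120395 -0.13402309  0.18      ]
pin z=.04 [ 0.61494513 -0.13061754  0.04      ] scene [ 0.6184226  -0.12686342  0.04      ]
head side [ 0.58476583 -0.11070074  0.125     ]
head side [ 0.58526884 -0.16214273  0.125     ]
head side [ 0.7565492  -0.15880372  0.125     ]
head side [ 0.75960397 -0.10470714  0.125     ]
head back scene [ 0.7643933  -0.09245057  0.125     ]
head back scene [ 0.76564531 -0.14382107  0.125     ]
head front wrist [ 0.58940135 -0.09878587  0.125     ]
head front wrist [ 0.58853463 -0.1487827   0.125     ]
foot side [ 0.67098108 -0.1995897   0.012     ]
foot scene [ 0.80617735 -0.18336913  0.012     ]
foot scene [ 0.67922065 -0.05737042  0.012     ]
deck side [ 0.57899252 -0.16637668  0.022     ]
deck side [ 0.52729445 -0.17290686  0.022     ]
deck side [0.48673635 0.01425173 0.022     ]
wheel [ 0.51391504 -0.25689268  0.016     ]
wheel [ 0.53529092 -0.20149705  0.016     ]
glue cap [ 0.6963198  -0.26608137  0.11      ]  pot  [ 0.58277905 -0.28461944  0.06      ]
```

{"name": "jog_arm", "arguments": {"moves": [{"tx":0.003,"ty":-0.035,"tz":0.02,"wz":-0.2,"jaw":1},{"tx":0.003,"ty":-0.07,"tz":0.04,"wz":-0.347,"jaw":1},{"tx":0.003,"ty":-0.1,"tz":0.06,"wz":-0.347,"jaw":1},{"tx":0.003,"ty":-0.1,"tz":0.09,"wz":-0.347,"jaw":1},{"tx":0.003,"ty":-0.1,"tz":0.1,"wz":-0.347,"jaw":1},{"tx":0.003,"ty":-0.1,"tz":0.1,"wz":-0.347,"jaw":1}]}}

```text
schema error: expected keys tx, ty, tz, wx, wy, wz, jaw
```

Run:
```python
from h import *
c1,a=snap("scene","pics/s1.png");c2,b=snap("side","pics/d1.png")
s=manip.get_state();print(s["clock"],s["tool_pos"],s["ee_rot"])
f=lambda i,x,y:cv2.resize(i[y:y+100,x:x+133],None,fx=6,fy=6,interpolation=cv2.INTER_CUBIC)[:,:,::-1]
cv2.imwrite("pics/e1.png",np.hstack([cv2.resize(a[210:310,225:325],(400,400),interpolation=2),cv2.resize(b[215:315,310:410],(400,400),interpolation=2)])[:,:,::-1])
```

```text
0.25 [ 6.24910347e-01 -7.13275518e-05  4.04341717e-01] [-2.22128024e+00 -2.22098089e+00  8.52409644e-04]
```

View pics/e1.png

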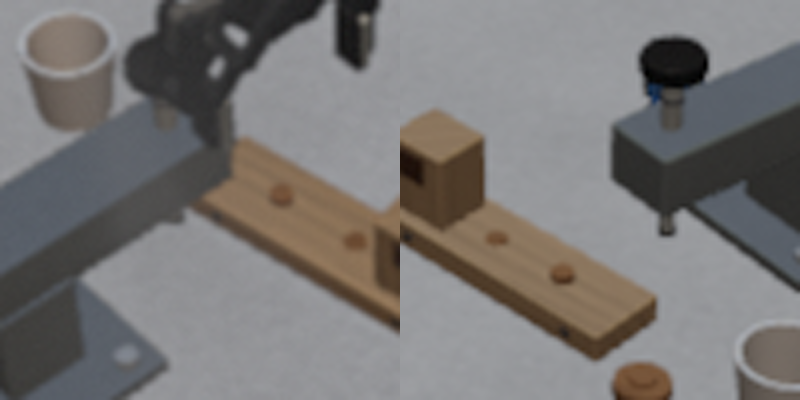

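All keys are required in each row. The picture is unchanged because the arm did not move: plug at side crop (562,272), pin tip (667,231). I'll repeat the move.

{"name": "jog_arm", "arguments": {"moves": [{"tx":0.003,"ty":-0.035,"tz":0.02,"wx":0,"wy":0,"wz":-0.2,"jaw":1},{"tx":0.003,"ty":-0.07,"tz":0.04,"wx":0,"wy":0,"wz":-0.347,"jaw":1},{"tx":0.003,"ty":-0.1,"tz":0.06,"wx":0,"wy":0,"wz":-0.347,"jaw":1},{"tx":0.003,"ty":-0.1,"tz":0.09,"wx":0,"wy":0,"wz":-0.347,"jaw":1},{"tx":0.003,"ty":-0.1,"tz":0.1,"wx":0,"wy":0,"wz":-0.347,"jaw":1},{"tx":0.003,"ty":-0.1,"tz":0.1,"wx":0,"wy":0,"wz":-0.347,"jaw":1}]}}

```text
clock: 0.75
tool_pos: [0.5245, 0.0029, 0.3029]
ee_rot: [-2.009, -2.412, 0.004]
wrist_force: [-0.1, 0.3, 1.0]
gripper_width: 0.0857
grasp_force: 0.0
```

Run:
```python
from h import *
c1,a=snap("scene","pics/s2.png");c2,b=snap("side","pics/d2.png")
s=manip.get_state();print(s["clock"],s["tool_pos"],s["ee_rot"])
cv2.imwrite("pics/e2.png",np.hstack([cv2.resize(a[180:280,240:340],(400,400),interpolation=2),cv2.resize(b[180:280,280:380],(400,400),interpolation=2)])[:,:,::-1])
```

```text
0.85 [0.52621654 0.00304372 0.305363  ] [2.01068425e+00 2.41308984e+00 9.15647140e-04]
```

View pics/e2.png

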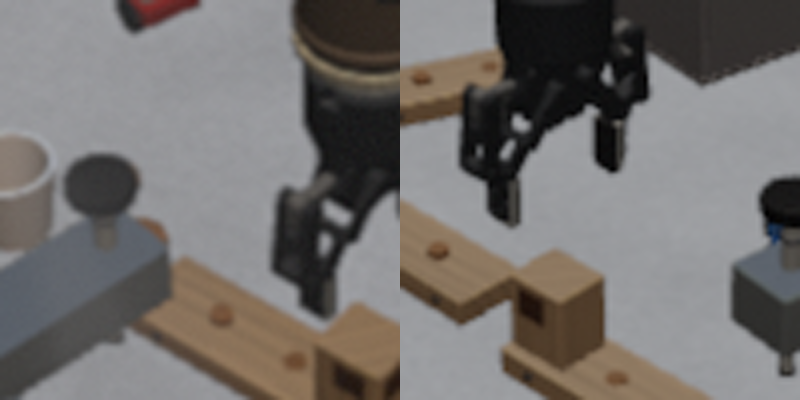

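The gripper hovers over the cab. The knob top is visible at scene crop (102,180), and the cab top is at side crop (558,278).

Run:
```python
from h import *
S,C=cam("side"),cam("scene")
k=lambda u,v,x,y:np.array([x+(u+.5)/4-.5,y+(v+.5)/4-.5])
kc=k(102,180,240,180); ks=np.array([378.3,229.2])
print("knob",tri([(S,ks),(C,kc)]), atz(C,kc,.18),atz(S,ks,.18))
pc=k(222,312,240,180); ps=k(162,271,310,215)
print("plug",tri([(S,ps),(C,pc)]),atz(C,pc,.028),atz(S,ps,.028))
pt=k(267,232,310,215); print("pin side",atz(S,pt,.04)); print("pin scene", atz(C,k(116,340,240,180),.04))
```

```text
knob (array([ 0.61470262, -0.12950664,  0.17448589]), [array([-0.4,  0. ]), array([-0.4, -0. ])]) [ 0.61712136 -0.12403771  0.18      ] [ 0.61010339 -0.13658763  0.18      ]
plug (array([ 0.5446429 , -0.11042037,  0.02554729]), [array([-0.2, -0. ]), array([-0.2,  0. ])]) [ 0.54559214 -0.10832162  0.028     ] [ 0.54321979 -0.11323416  0.028     ]
pin side [ 0.6147162  -0.13164157  0.04      ]
pin scene [ 0.61719699 -0.12522228  0.04      ]
```

{"name": "jog_arm", "arguments": {"moves": [{"tx":0,"ty":0,"tz":0.04,"wx":0,"wy":0,"wz":0,"jaw":1},{"tx":0,"ty":0,"tz":0.07,"wx":0,"wy":0,"wz":0,"jaw":1},{"tx":0,"ty":0,"tz":0.087,"wx":0,"wy":0,"wz":0,"jaw":1},{"tx":0,"ty":0,"tz":0.087,"wx":0,"wy":0,"wz":0,"jaw":0.7},{"tx":0,"ty":0,"tz":0.087,"wx":0,"wy":0,"wz":0,"jaw":0.6},{"tx":0,"ty":0,"tz":0.087,"wx":0,"wy":0,"wz":0,"jaw":0.5},{"tx":0,"ty":0,"tz":0.087,"wx":0,"wy":0,"wz":0,"jaw":0.4},{"tx":0,"ty":0,"tz":0.087,"wx":0,"wy":0,"wz":0,"jaw":0.4},{"tx":0,"ty":0,"tz":0.087,"wx":0,"wy":0,"wz":0,"jaw":0.4},{"tx":0,"ty":0,"tz":0.087,"wx":0,"wy":0,"wz":0,"jaw":0.4}]}}

```text
clock: 1.68
tool_pos: [0.5261, 0.003, 0.2198]
ee_rot: [2.009, 2.411, 0.004]
wrist_force: [0.6, -0.2, 7.6]
gripper_width: 0.0436
grasp_force: 62.5
```

{"name": "jog_arm", "arguments": {"moves": [{"tx":-0.001,"ty":0.008,"tz":0,"wx":0,"wy":0,"wz":0,"jaw":0.4},{"tx":-0.003,"ty":0.018,"tz":0,"wx":0,"wy":0,"wz":0,"jaw":0.4},{"tx":-0.005,"ty":0.028,"tz":0,"wx":0,"wy":0,"wz":0,"jaw":0.4},{"tx":-0.007,"ty":0.039,"tz":0,"wx":0,"wy":0,"wz":0,"jaw":0.4},{"tx":-0.012,"ty":0.048,"tz":0,"wx":0,"wy":0,"wz":0,"jaw":0.4},{"tx":-0.018,"ty":0.056,"tz":0,"wx":0,"wy":0,"wz":0,"jaw":0.4},{"tx":-0.024,"ty":0.062,"tz":0,"wx":0,"wy":0,"wz":0,"jaw":0.4},{"tx":-0.03,"ty":0.067,"tz":0,"wx":0,"wy":0,"wz":0,"jaw":0.4},{"tx":-0.03,"ty":0.067,"tz":0,"wx":0,"wy":0,"wz":0,"jaw":0.4},{"tx":-0.03,"ty":0.067,"tz":0,"wx":0,"wy":0,"wz":0,"jaw":0.4}]}}

```text
clock: 2.52
tool_pos: [0.5977, -0.0145, 0.2196]
ee_rot: [2.009, 2.411, 0.005]
wrist_force: [1.6, -1.2, 5.9]
gripper_width: 0.0432
grasp_force: 63.1
```

Run:
```python
from h import *
c1,a=snap("scene","pics/s3.png");c2,b=snap("side","pics/d3.png")
s=manip.get_state();print(s["clock"],s["tool_pos"],s["wrist_force"])
cv2.imwrite("pics/e3.png",np.hstack([cv2.resize(a[210:290,240:320],(400,400),interpolation=2),cv2.resize(b[220:300,340:420],(400,400),interpolation=2)])[:,:,::-1])
```

```text
2.6167 [ 0.59765885 -0.01445274  0.2195623 ] [ 1.01661353 -0.32034035  6.17503569]
```

View pics/e3.png

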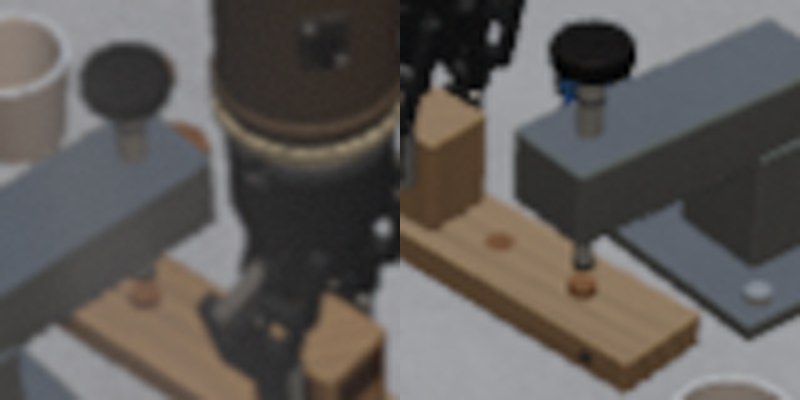

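In the picture, the pin tip sits just above the proud plug in both views. Side: pin bottom (583,265), plug top (582,284). Scene: pin (145,273), plug top (145,289). I'll check the offset numerically.

Run:
```python
from h import *
S,C=cam("side"),cam("scene")
k=lambda u,v,x,y:np.array([x+(u+.5)/5-.5,y+(v+.5)/5-.5])
for n,c,o,pi,pl in[("side",S,(340,220),(183,265),(182,284)),("scene",C,(240,210),(145,273),(145,289))]:
    b=np.array([.615,-.129,.04]); P=np.array([b,b-[0,0,.012],b+[.005,0,-.012],b+[0,.005,-.012],b+[0,0,.14],b-[0,0,-.085]])
    q=proj(c,P);print(n,((q-q[0])*5).round(1))
    print(atz(c,k(*pl,*o),.028)-atz(c,k(*pi,*o),.04))
```

```text
side [[   0.     0. ]
 [  -0.8   18.1]
 [   6.6   14.8]
 [  -6.7   13.4]
 [  10.5 -224.3]
 [   6.2 -133.2]]
[-0.00053135 -0.00055128 -0.012     ]
scene [[   0.     0. ]
 [   1.5   15.9]
 [  -6.4   20.8]
 [   7.6   21.5]
 [ -19.2 -201.3]
 [ -11.3 -118.6]]
[ 0.00061237 -0.00045229 -0.012     ]
```

{"name": "jog_arm", "arguments": {"moves": [{"tx":0,"ty":0,"tz":0,"wx":0,"wy":0,"wz":0,"jaw":0.6},{"tx":0,"ty":0,"tz":0,"wx":0,"wy":0,"wz":0,"jaw":0.75},{"tx":0,"ty":0,"tz":0,"wx":0,"wy":0,"wz":0,"jaw":0.85},{"tx":0,"ty":0,"tz":0,"wx":0,"wy":0,"wz":0,"jaw":0.85},{"tx":0,"ty":0,"tz":-0.02,"wx":0,"wy":0,"wz":0,"jaw":0.85},{"tx":0,"ty":0,"tz":-0.055,"wx":0,"wy":0,"wz":0,"jaw":0.85},{"tx":0,"ty":0,"tz":-0.09,"wx":0,"wy":0,"wz":0,"jaw":0.6},{"tx":0,"ty":0,"tz":-0.125,"wx":0,"wy":0,"wz":0,"jaw":0.3},{"tx":0,"ty":0,"tz":-0.16,"wx":0,"wy":0,"wz":0,"jaw":0},{"tx":0,"ty":0,"tz":-0.18,"wx":0,"wy":0,"wz":0,"jaw":0},{"tx":0,"ty":0,"tz":-0.18,"wx":0,"wy":0,"wz":0,"jaw":0}]}}

```text
clock: 3.53
tool_pos: [0.5973, -0.0144, 0.403]
ee_rot: [2.007, 2.409, 0.008]
wrist_force: [0.4, 0.6, -0.3]
gripper_width: 0.0119
grasp_force: 0.0
```

{"name": "jog_arm", "arguments": {"moves": [{"tx":-0.035,"ty":-0.001,"tz":0,"wx":0,"wy":0,"wz":0,"jaw":0},{"tx":-0.07,"ty":-0.002,"tz":0,"wx":0,"wy":0,"wz":0,"jaw":0},{"tx":-0.1,"ty":-0.004,"tz":0,"wx":0,"wy":0,"wz":0,"jaw":0},{"tx":-0.116,"ty":-0.004,"tz":0.01,"wx":0,"wy":0,"wz":0,"jaw":0},{"tx":-0.116,"ty":-0.004,"tz":0.03,"wx":0,"wy":0,"wz":0,"jaw":0},{"tx":-0.116,"ty":-0.004,"tz":0.03,"wx":0,"wy":0,"wz":0,"jaw":0},{"tx":-0.116,"ty":-0.004,"tz":0.03,"wx":0,"wy":0,"wz":0,"jaw":0}]}}

```text
clock: 4.12
tool_pos: [0.6128, -0.1288, 0.3662]
ee_rot: [-2.008, -2.411, 0.002]
wrist_force: [0.3, 0.1, 0.7]
gripper_width: 0.0001
grasp_force: 0.0
```

Run:
```python
from h import *
c1,a=snap("scene","pics/s4.png");c2,b=snap("side","pics/d4.png")
s=manip.get_state();print(s["clock"],s["tool_pos"],s["ee_rot"],s["wrist_force"],s["gripper_width"])
cv2.imwrite("pics/e4.png",np.hstack([cv2.resize(a[190:290,225:305],(400,500),interpolation=2),cv2.resize(b[200:300,340:420],(400,500),interpolation=2)])[:,:,::-1])
```

```text
4.2167 [ 0.61352513 -0.12819482  0.36812092] [-2.00884924e+00 -2.41500476e+00 -7.19937541e-04] [-0.38941459 -0.03441169  0.08655354] -0.00012407979693651564
```

View pics/e4.png

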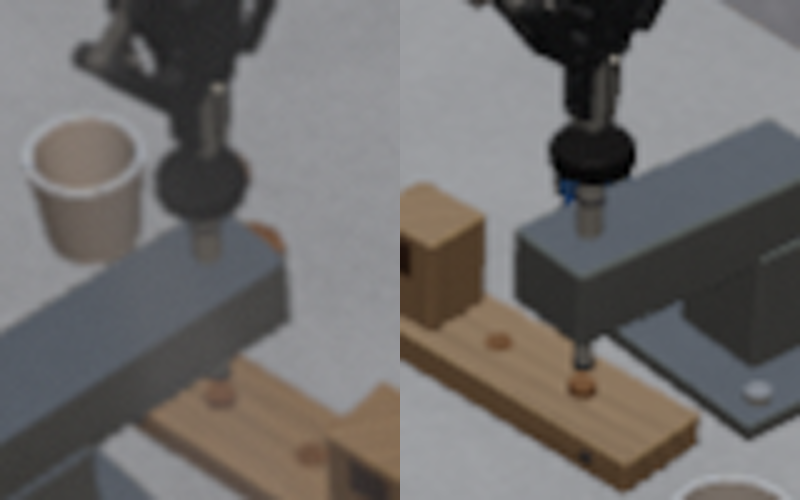

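The plug is still centred under the pin in both views (side pin (583,365), plug (582,384)), and the closed fingertips are over the knob's middle. I'll descend to about 7 mm of travel and check the force.

{"name": "jog_arm", "arguments": {"moves": [{"tx":0,"ty":0,"tz":0.008,"wx":0,"wy":0,"wz":0,"jaw":0},{"tx":0,"ty":0,"tz":0.014,"wx":0,"wy":0,"wz":0,"jaw":0},{"tx":0,"ty":0,"tz":0.018,"wx":0,"wy":0,"wz":0,"jaw":0},{"tx":0,"ty":0,"tz":0.022,"wx":0,"wy":0,"wz":0,"jaw":0},{"tx":0,"ty":0,"tz":0.022,"wx":0,"wy":0,"wz":0,"jaw":0},{"tx":0,"ty":0,"tz":0.022,"wx":0,"wy":0,"wz":0,"jaw":0}]}}

```text
clock: 4.72
tool_pos: [0.6135, -0.1287, 0.3458]
ee_rot: [-2.01, -2.414, -0.001]
wrist_force: [-0.1, 1.6, 3.1]
gripper_width: 0.0
grasp_force: 1.7
```

{"name": "jog_arm", "arguments": {"moves": [{"tx":0,"ty":0,"tz":0.003,"wx":0,"wy":0,"wz":0,"jaw":0},{"tx":0,"ty":0,"tz":0.006,"wx":0,"wy":0,"wz":0,"jaw":0},{"tx":0,"ty":0,"tz":0.009,"wx":0,"wy":0,"wz":0,"jaw":0},{"tx":0,"ty":0,"tz":0.009,"wx":0,"wy":0,"wz":0,"jaw":0},{"tx":0,"ty":0,"tz":0.009,"wx":0,"wy":0,"wz":0,"jaw":0},{"tx":0,"ty":0,"tz":0.009,"wx":0,"wy":0,"wz":0,"jaw":0}]}}

```text
clock: 5.22
tool_pos: [0.6135, -0.1288, 0.3374]
ee_rot: [2.01, 2.414, 0.002]
wrist_force: [-1.8, 3.8, 9.9]
gripper_width: -0.0
grasp_force: 4.7
```

{"name": "jog_arm", "arguments": {"moves": [{"tx":0,"ty":0,"tz":0.002,"wx":0,"wy":0,"wz":0,"jaw":0},{"tx":0,"ty":0,"tz":0.004,"wx":0,"wy":0,"wz":0,"jaw":0},{"tx":0,"ty":0,"tz":0.0045,"wx":0,"wy":0,"wz":0,"jaw":0},{"tx":0,"ty":0,"tz":0.0045,"wx":0,"wy":0,"wz":0,"jaw":0},{"tx":0,"ty":0,"tz":0.0045,"wx":0,"wy":0,"wz":0,"jaw":0},{"tx":0,"ty":0,"tz":0.0045,"wx":0,"wy":0,"wz":0,"jaw":0},{"tx":0,"ty":0,"tz":0.0045,"wx":0,"wy":0,"wz":0,"jaw":0},{"tx":0,"ty":0,"tz":0.0045,"wx":0,"wy":0,"wz":0,"jaw":0},{"tx":0,"ty":0,"tz":0.0045,"wx":0,"wy":0,"wz":0,"jaw":0},{"tx":0,"ty":0,"tz":0.0045,"wx":0,"wy":0,"wz":0,"jaw":0},{"tx":0,"ty":0,"tz":0.0045,"wx":0,"wy":0,"wz":0,"jaw":0}]}}

```text
clock: 6.13
tool_pos: [0.6135, -0.1288, 0.3334]
ee_rot: [2.01, 2.413, 0.002]
wrist_force: [-3.0, 3.5, 12.7]
gripper_width: -0.0004
grasp_force: 6.4
```

Run:
```python
from h import *
Z=[];F=[]
for i in range(8):
    b=eyes.read_camera("side");s=manip.get_state();Z.append(s["tool_pos"][2]);F.append(s["wrist_force"])
print(s["clock"],np.mean(Z),np.std(Z),np.mean(F,0))
a=eyes.read_camera("scene")
cv2.imwrite("pics/e5.png",np.hstack([cv2.resize(a[190:290,225:305],(400,500),interpolation=2),cv2.resize(b[200:300,340:420],(400,500),interpolation=2)])[:,:,::-1])
```

```text
6.5333 0.3334019543984068 1.6575193081449215e-05 [-3.05532928  3.10728552 13.01063444]
```

View pics/e5.png

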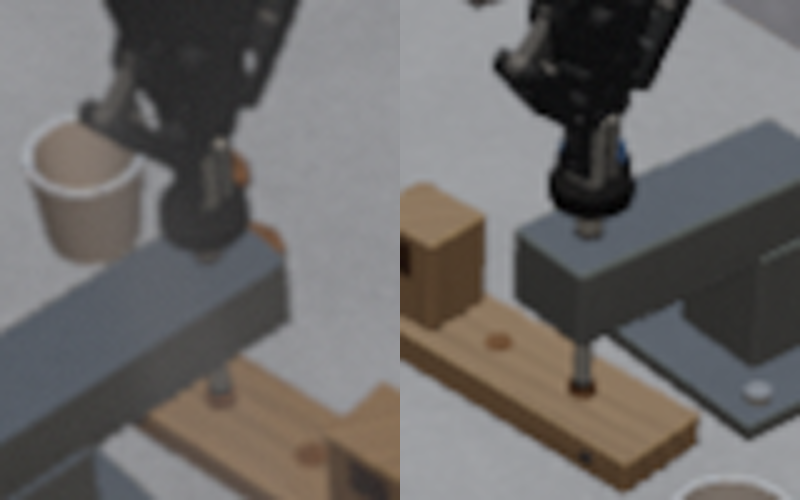

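The pin bears on the plug at side (582,388) and the band has reached the top of the head. The force is 13 N and the travel about 19.6 mm, both steady, so I'm handing in.

```bash
python3 -c "
from rig import ticket
print(ticket.sign_off())"
```

```text
the job is handed in; nothing more can be done
None
```

I handed the job in with the truck's proud plug centred under the pin (about 1 mm off by camera) and the gripper still holding the knob about 19.6 mm down at a steady 13 N; the sign-off returned no verdict.

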